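Set a burnisher head in the bench collet and tighten it

TASK

Take the blue burnisher head from the wooden rack and set it shank down into the nose of the bench collet, pressing it gently past the light drag until you feel it stand fully home on the seat inside. Then swing the red-handled lever of the collet nut clockwise (seen from above) until the jaws grip the shank snugly, without forcing it, and let go. Leave the other heads in the rack and everything else on the counter where it is.

Things in the scene. Friction and masses are not known exactly. Their poses are not given: they have to be found in the camera images.
- head_blue: Head to be set: steel shank 10 mm across, 55 mm long, its foot tapered (7 mm at the tip, full width 6 mm up); above it a round blue plastic grip 20 mm across from 55 to 95 mm, then a 14 mm steel ball, top at 113 mm. About 90 g. Origin at the centre of the foot; z up the shank. Starts upright in one hole of the rack, foot on the counter. Grip it by the blue plastic from above
- head_red: Same head with a red grip, in another hole of the rack; leave it there
- head_yellow: Same head with a yellow grip, in another hole of the rack; leave it there
- rack: Fixed wooden block 60 x 180 x 45 mm with a row of three through holes of 12 mm along its own y, 55 mm apart (middle one at the centre). Origin at the centre of its underside
- stand: Fixed bench collet: grey foot 100 mm across, 33 mm column, on top a fixed nose 27 mm across ending 75 mm above the counter. A brass countersink 19 mm wide narrows to a vertical bore of 11.6 mm. From 30 mm below the nose's top two spring pads drag on the shank (about 5 N, up to 10 N as the foot enters; its own weight does not overcome it). Origin at the centre of the underside
- nose (a point): Centre of the mouth of the collet's nose, on the bore axis, 75 mm above the counter; z up
- seat: Brass seat at the bottom of the bore on which the shank's foot must stand; origin at the centre of its upper face. Screw-adjusted to between 36 and 44 mm below the nose's top, differently each time and hidden inside. Contact with it is a firm stop: 10 to 15 N of press (drag included) is plenty, over 25 N on it counts as forced
- jaw_a: One of the two jaws inside the nose, 22 mm below its top, hidden inside, about 9 x 10 mm; origin near the bore axis. Turning the nut moves both jaws evenly towards the shank
- jaw_b: The opposite jaw. A snug grip is 20 to 60 N of each jaw on the shank
- nut: Dark ring 45 mm across round the nose, 53 to 71 mm above the counter, lever bar at 62 mm. Origin on the axis at its underside; own x along the lever. Clockwise from above closes the jaws. About 5 N at the red handle turns it freely until the jaws meet the shank, after 0.3 to 1.3 rad, differing each time; then the force rises over some 0.5 rad: 3 N more is snug, 5 N more forced. Stays where left
- handle (a point): Centre of the top of the upright red handle on the nut's lever: 15 mm across, its top 97 mm and its foot 55 mm above the counter, 80 mm from the nut's axis, free all round; it starts on the far or left side of the stand, with room for a full swing clockwise
- ink_jar: Amber ink jar 56 mm across, 70 mm high; bystander, leave alone
- gesso_jar: White gesso jar 72 mm across, 85 mm high; bystander
- medium_bottle: Clear glass bottle 48 mm across, 120 mm high; bystander
- brayer: Ink roller with wooden handle, about 100 x 160 mm, 36 mm high, lying; bystander
- eraser: White eraser 45 x 24 x 13 mm; bystander
- colour_tin: Flat black tin of colours 110 x 210 x 22 mm; bystander

How it is judged:
By the outcome, as a careful person would: the job done as asked, in the order asked, and still so for the second after the job is handed in, with the robot touching nothing.
It also fails if it takes over 72 s, if anything falls off the work surface, if the arm or the gripper's body presses on something with over 40 N, if the wrist force passes 120 N, or if a joint passes its speed limit or range.

ROBOT

A 7-joint arm with a two-finger parallel gripper is mounted at the origin on the work surface. World frame = base frame: x ahead of the robot, y to its left, z up, the work surface at z = 0. Lengths are in m, angles in rad, forces in N, time in s.
With the tool pointing down it reaches from about 0.4 to 0.875 m from the base axis. Payload 19.3 kg.
Tool frame: the origin (TCP) lies midway between the tips of the shut fingers; the grasp point (between the pads) lies 19 mm behind it; z points along the fingers, y is the direction in which the jaws open and shut (so a half turn about z gives the same grasp; the last joint's range is limited). The gripper opens to 85 mm and grips with 20 to 120 N. Pads are 22 mm wide; open, the fingers measure 114 mm over their backs; the gripper's body (76 mm by 85 mm) begins 54 mm behind the grasp point. The pads swing forward as they close: fully open they stand 13 mm farther back than shut.
Start: joints at [-1.369, 0.521, -0.036, 1.599, 0.021, 1.021, -0.113], TCP at [0.168, 0.602, 0.231] pointing down, gripper open.
Joint ranges: [-2.91, 2.91], [-0.3, 2.13], [-1.5, 1.42], [0.17, 2.43], [-1.26, 4.41], [0.16, 1.93], [-2.52, 2.52]. Speed limits (rad/s): [1.89, 1.89, 2.39, 2.39, 3.01, 3.01, 3.01].

INTERFACE

Orientations are given as [roll, pitch, yaw] about the fixed x, y, z axes, in that order (R = Rz(yaw) Ry(pitch) Rx(roll)).
In Python, from workcell import telemetry, cams, workorder gives the robot as it stands. The module is installed in compiled form; this text tells all that it offers.
- The arm moves only by the tool apply_moves, never from a script. Its argument "steps" is a list of rows, each a list of 4 numbers: the shift along the tool's x, y, z in cm, then the turn about the tool's z in rad. A call has exactly 10 rows; each row is the pose to reach, as a shift and turn from the pose commanded when the call began, along the tool's axes at that moment; what a row does not reach only later rows make up. A row lasts 1/12 s, in which the tool goes at most 41.7 mm and 7.16 degrees, less where a joint would pass 70% of its speed; a pose out of reach is approached as far as the arm can. A call with a gripper value outside its range is refused whole. "claw" is the closure, from 0 (fully open) to 1 (shut), set as the call begins (left out, the last holds). The fingers move at their own pace and stop on an object; "force" is the grip in N (left out, the last holds). Time passes only in rows, so rows that repeat a pose let the fingers close, or fill a call up. It gives the time, the measured TCP pose, the force and the opening at its end, in the units of the state.
- telemetry.observe(): the state, without advancing time (a new reading comes with each control period).
- cams.grab_frame(name): name is "scene" or "top"; returns a dict with "color" (384x512x3 uint8, red, green, blue), "mtx" (3x3 intrinsics, pixels), "eye" and "orientation" of the camera in the world. Camera axes: x right, y down, z forward; pixel columns grow to the right and rows downward; lengths in m; the calibration is good to about 2 mm. A picture is of the moment at which its call begins. There is no depth.
- workorder.job_done(): hands the job in, once; it reports no verdict.
Trained networks look in the newest picture that a camera, given by its name, has taken for a name from the list of things; names that differ only in an ending like _2 or _b are one class to them, and where a whole thing is asked for, a point or a joint stands for the part that bears it (a point fixed in the world has none). Each returns a list of dicts, best first, with "score" (0 to 1); they miss things now and then, are a little off and sometimes report something else, mostly with a low value. They report only what shows in the picture. A call takes as long as a camera call.
- cams.find_in(camera, name): "box" ([left, top, width, height] in pixels, round what is visible of it).
- cams.pinpoint(camera, name): "uv" ([column, row] in pixels: a listed point, or the origin of a listed thing).
The state is a dict: "clock": time; "qpos": joint angles; "qd": joint speeds; "joint_efforts": joint torques, N m; "position": TCP position; "tool_rot": TCP orientation; "force": force on the tool from outside, world axes, zero at the start; "moment": the same for the moment, N m; "grip_width": finger opening in m.
Only numpy, scipy, OpenCV 4.12 (cv2) and the standard library are available. Lean on these libraries where they do the work, as an engineer would, in place of code of your own. Each camera call takes 0.05 s, during which the arm holds its last target. There are 200 camera calls.

## Working session

There is one attempt and no reset: what is moved stays moved. The work goes in short steps, Python scripts to look and compute and a tool call to move; the robot and the scene stay as the last step left them, time stands still between calls to the robot, and variables do not carry over. Pictures are saved under pics/ and viewed, about 8 in all and at most 12, crops included, and the job is handed in when it is done.

Besides the shell and the picture viewer there is one more tool, called after "Call:" as name(argument=value, ...), one argument or row to a line, values as JSON. apply_moves: Moves the arm, as the interface text tells. Its arguments: {"type":"object","properties":{"steps":{"type":"array"},"claw":{"type":"number"},"force":{"type":"number"}},"required":["steps"]}

```bash
mkdir -p pics; cat > h.py <<'E'
import numpy as np, cv2
from workcell import telemetry, cams, workorder
from scipy.spatial.transform import Rotation as R
def Rm(o):
    o=np.array(o,float)
    if o.shape==(3,3): return o
    if o.shape==(4,): return R.from_quat(o).as_matrix()
    return R.from_euler('xyz',o).as_matrix()
def ray(f,uv):
    d=Rm(f['orientation'])@np.linalg.inv(f['mtx'])@np.array([uv[0],uv[1],1.]); return np.array(f['eye']),d
def atz(f,uv,z):
    e,d=ray(f,uv); return e+d*(z-e[2])/d[2]
def proj(f,p):
    q=np.array(f['mtx'])@Rm(f['orientation']).T@(np.array(p)-np.array(f['eye'])); return q[:2]/q[2]
def tri(obs):
    A=np.zeros((3,3));b=np.zeros(3)
    for f,uv in obs:
        e,d=ray(f,uv);d=d/np.linalg.norm(d);P=np.eye(3)-np.outer(d,d);A+=P;b+=P@e
    return np.linalg.solve(A,b)
E
python3 - <<'E'
from h import *
F={}
for c in('scene','top'):
    f=F[c]=cams.grab_frame(c); cv2.imwrite(f'pics/{c}0.png',cv2.resize(f['color'][:,:,::-1],(768,576)))
    print(c,f['eye'],f['orientation'],np.array(f['mtx']).tolist())
for n in['head_blue','head_red','head_yellow','rack','stand','nose','handle','nut']:
    o=[]
    for c in F:
        r=cams.pinpoint(c,n); print(n,c,[(np.round(x['uv'],1).tolist(),round(x['score'],2)) for x in r[:2]])
        if r:o.append((F[c],r[0]['uv']))
    if len(o)==2: print('   tri',tri(o).round(4))
s=telemetry.observe();print({k:np.round(v,4).tolist() for k,v in s.items()})
E
```

```text
scene [ 1.0819206  -0.64653946  0.68688666] [-2.21294138 -0.02001674  0.7010733 ] [[405.58072717103107, 0.0, 254.9647994514121], [0.0, 405.58072717103107, 190.985760467058], [0.0, 0.0, 1.0]]
top [0.32697099 0.01941244 1.24355424] [-2.95570141 -0.00333155 -1.56989884] [[485.7257167291822, 0.0, 245.79142123056778], [0.0, 485.7257167291822, 197.27198437301018], [0.0, 0.0, 1.0]]
head_blue scene []
head_blue top [([361.9, 224.4], 0.39)]
head_red scene [([279.4, 139.0], 0.18)]
head_red top [([339.9, 225.7], 0.53)]
   tri [ 0.549  -0.1057  0.2667]
head_yellow scene []
head_yellow top [([381.7, 225.5], 0.51)]
rack scene [([154.9, 257.9], 0.75)]
rack top [([357.5, 225.7], 0.57)]
   tri [ 0.4864 -0.2776 -0.011 ]
stand scene [([277.1, 194.9], 0.81)]
stand top [([213.5, 203.0], 0.94)]
   tri [ 0.5488  0.1013 -0.0105]
nose scene [([282.2, 170.3], 0.69)]
nose top [([209.3, 196.2], 0.78)]
   tri [0.553  0.108  0.0716]
handle scene [([305.4, 170.3], 0.55)]
handle top [([201.8, 165.4], 0.73)]
   tri [0.6215 0.1228 0.0957]
nut scene [([277.7, 177.5], 0.55)]
nut top [([209.1, 197.6], 0.62)]
   tri [0.5489 0.1058 0.0482]
{'clock': 0.9, 'qpos': [-1.3692, 0.5214, -0.0363, 1.5995, 0.0212, 1.0211, -0.1128], 'qd': [-0.0005, -0.0011, 0.0003, 0.0002, -0.0009, -0.0009, -0.0015], 'joint_efforts': [-0.0012, -92.6807, 1.9778, -37.0245, 0.018, 0.002, 0.0], 'position': [0.1678, 0.6021, 0.2313], 'tool_rot': [3.1416, -0.0, 2.8698], 'force': [-0.3716, -0.3089, 0.2169], 'moment': [-0.0117, -0.0128, -0.038], 'grip_width': 0.0856}
```

View pics/scene0.png

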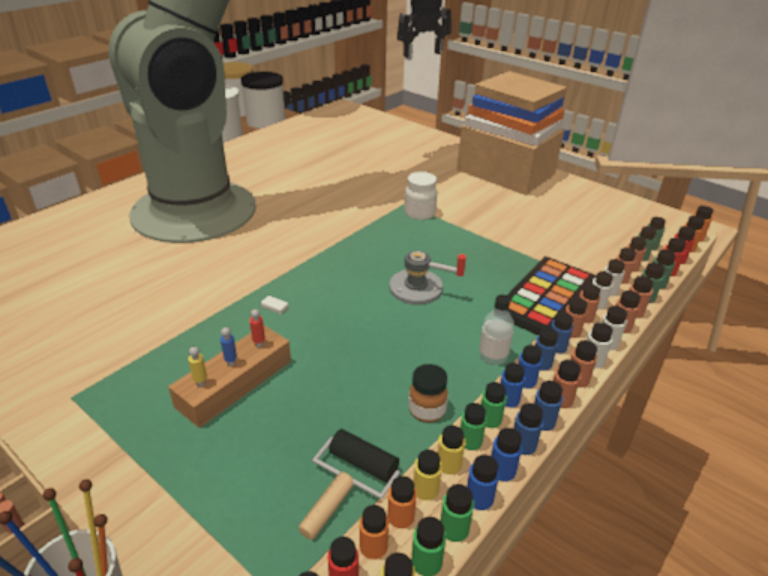

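View pics/top0.png

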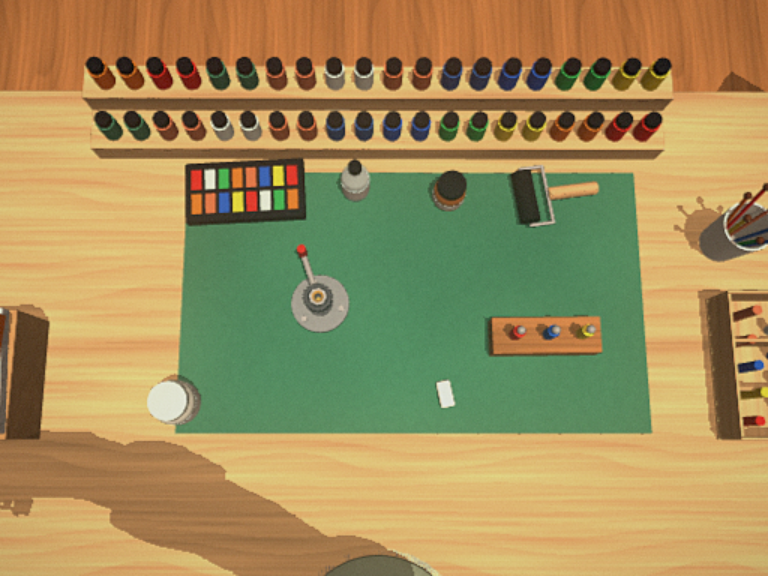

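The pictures show the blue head in the rack's middle hole: scene at (229,347), top at (553,331), both in the 1.5x view. Red is on the left of it and yellow on the right. The nose is at (318,296) in top, and the red handle on the far-left side at (302,251). Next I refine these by colour.

```bash
cat >> h.py <<'E'
RNG={'blue':(105,130),'red':(0,6),'yellow':(22,32)}
def blob(f,col,box,smin=120,vmin=50):
    x,y,w,h=box; im=f['color'][y:y+h,x:x+w]; hsv=cv2.cvtColor(im,cv2.COLOR_RGB2HSV)
    lo,hi=RNG[col]; m=cv2.inRange(hsv,(lo,smin,vmin),(hi,255,255))
    if col=='red': m|=cv2.inRange(hsv,(174,smin,vmin),(180,255,255))
    n,l,s,c=cv2.connectedComponentsWithStats(m)
    if n<2: return None
    i=1+np.argmax(s[1:,4]); return c[i]+[x,y],s[i,4],(s[i,:4]+[x,y,0,0]).tolist()
E
python3 - <<'E'
from h import *
F={c:cams.grab_frame(c) for c in('scene','top')}
B={'red':((160,200,22,35),(330,205,25,30)),'blue':((142,212,22,35),(355,205,25,30)),'yellow':((120,225,24,35),(380,205,25,30))}
for c,(bs,bt) in B.items():
    s=blob(F['scene'],c,bs);t=blob(F['top'],c,bt);print(c,s,t)
    if s and t: p=tri([(F['scene'],s[0]),(F['top'],t[0])]);print(p.round(4), 'scene@z75',atz(F['scene'],s[0],.075).round(4))
s=blob(F['scene'],'red',(295,160,25,30));t=blob(F['top'],'red',(190,155,22,22));print('handle',s,t,tri([(F['scene'],s[0]),(F['top'],t[0])]).round(4),atz(F['scene'],s[0],.076),atz(F['top'],t[0],.09))
a=F['top']['color'][150:230,185:245];b=F['scene']['color'][155:205,255:315]
z=lambda i,k:cv2.resize(i[:,:,::-1],None,fx=k,fy=k,interpolation=cv2.INTER_CUBIC)
A=z(a,6);Bm=z(b,6);o=np.zeros((480,720,3),np.uint8);o[:A.shape[0],:360]=A;o[:Bm.shape[0],360:]=Bm
cv2.imwrite('pics/crop1.png',o)
E
```

```text
red (array([171.19008264, 219.74380165]), np.int32(121), [167, 211, 9, 18]) (array([344.51612903, 221.51612903]), np.int32(31), [342, 217, 8, 9])
[ 0.4881 -0.2237  0.0725] scene@z75 [ 0.4911 -0.2248  0.075 ]
blue (array([152.06363636, 232.43636364]), np.int32(110), [147, 224, 10, 17]) (array([366.6       , 221.63333333]), np.int32(30), [363, 217, 9, 9])
[ 0.4879 -0.2782  0.0707] scene@z75 [ 0.4925 -0.2804  0.075 ]
yellow (array([131.30496454, 245.44680851]), np.int32(141), [126, 236, 11, 19]) (array([388.925, 221.675]), np.int32(40), [385, 218, 11, 7])
[ 0.4877 -0.3328  0.0708] scene@z75 [ 0.492  -0.3348  0.075 ]
handle (array([306.98360656, 176.24590164]), np.int32(61), [304, 170, 7, 14]) (array([200.64864865, 166.48648649]), np.int32(37), [198, 163, 6, 8]) [0.6245 0.1279 0.0753] [0.62532389 0.12755283 0.076     ] [0.62033529 0.12620401 0.09      ]
```

View pics/crop1.png

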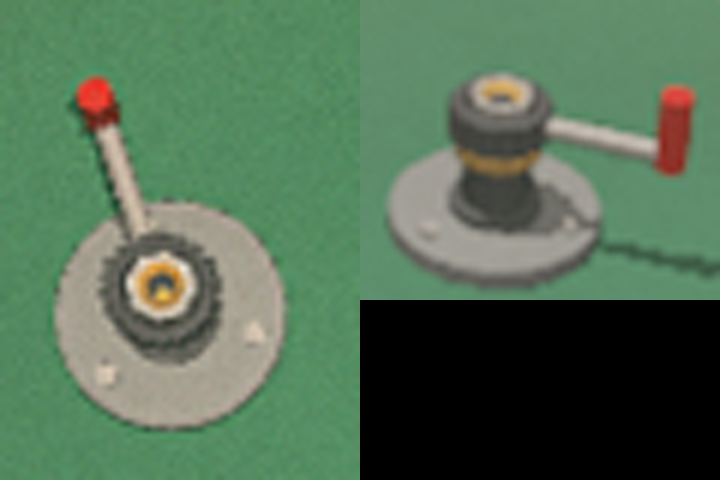

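The crop shows the nose ring centred at about (161,287) in the top crop and (500,94) in the scene crop. The handle top is at (95,93) in the top crop. I triangulate from those.

```bash
python3 - <<'E'
from h import *
F={c:cams.grab_frame(c) for c in('scene','top')}
nt=(185+161/6-.4,150+287/6-.4); ns=(255+140/6-.4,155+94/6-.4)
p=tri([(F['scene'],ns),(F['top'],nt)]);print('nose',p.round(4),atz(F['scene'],ns,.075).round(4),atz(F['top'],nt,.075).round(4))
print('base',atz(F['top'],(185+171/6-.4,150+314.5/6-.4),.008).round(4), atz(F['scene'],(255+135/6-.4,155+212/6-.4),.010).round(4))
print('handle r',np.hypot(*(np.array([.6245,.1279])-p[:2])))
print(cams.pinpoint('top','nose')[:1],cams.pinpoint('scene','nose')[:1])
# residuals for heads
for y in(-.2237,-.2782,-.3328):
    print(proj(F['top'],(.488,y,.113)),proj(F['scene'],(.488,y,.113)),proj(F['scene'],(.488,y,.075)))
E
```

```text
nose [0.5474 0.1007 0.0734] [0.5495 0.0997 0.075 ] [0.5462 0.0998 0.075 ]
base [0.5467 0.0999 0.008 ] [0.5515 0.099  0.01  ]
handle r 0.08176768036952281
[{'uv': [210.0, 196.5], 'score': 0.81}] [{'uv': [280.0, 171.5], 'score': 0.89}]
[347.68974888 218.99718566] [168.86536803 206.01879868] [170.64069535 218.92269596]
[370.85983404 219.02868871] [149.21111361 217.9231242 ] [151.55248475 231.01108456]
[394.06553979 219.06024019] [127.93492758 230.80983254] [130.92970311 244.07130291]
```

```bash
cat >> h.py <<'E'
def plan(t,yaw=None):
    s=telemetry.observe(); r=Rm(s['tool_rot']); p=np.array(s['position'])
    d=r.T@(np.array(t)-p)*100; w=0 if yaw is None else -((yaw-s['tool_rot'][2]+np.pi)%(2*np.pi)-np.pi)
    print('clk',round(s['clock'],2),'at',p.round(4),np.round(s['tool_rot'],3),'F',np.round(s['force'],1),'M',np.round(s['moment'],2),'g',round(s['grip_width'],4),'-> cm',d.round(2),'turn',round(w,3))
E
python3 -c "
from h import *
plan((.42,.38,.231),2.37)"
```

```text
clk 1.2 at [0.1678 0.602  0.2313] [-3.142  0.     2.87 ] F [ 0.5 -0.1 -0.1] M [-0.04  0.   -0.01] g 0.0853 -> cm [-3.025e+01 -1.462e+01  3.000e-02] turn 0.5
```

Call:
apply_moves(
  steps=[
    [-2,-1,0,0.03],
    [-5,-2.4,0,0.08],
    [-8.5,-4,0,0.14],
    [-12,-5.8,0,0.2],
    [-15.5,-7.4,0,0.26],
    [-19,-9.1,0,0.32],
    [-22,-10.6,0,0.37],
    [-25,-12,0,0.42],
    [-28,-13.5,0,0.46],
    [-30,-14.5,0,0.5],
  ],
  claw=0.3,
  force=30,
)

```text
clock: 2.03
position: [0.4202, 0.3793, 0.2316]
tool_rot: [3.141, 0.001, 2.365]
force: [0.9, -0.2, 0.2]
grip_width: 0.06
```

```bash
python3 -c "
from h import *
plan((.52,.05,.2),1.9)
plan((.489,-.279,.19),1.571)
print(telemetry.observe()['qpos'])"
```

```text
clk 2.03 at [0.4202 0.3793 0.2316] [3.141e+00 1.000e-03 2.365e+00] F [ 0.9 -0.2  0.2] M [ 0.04 -0.01  0.04] g 0.06 -> cm [-30.19 -16.5    3.18] turn 0.465
clk 2.03 at [0.4202 0.3793 0.2316] [3.141e+00 1.000e-03 2.365e+00] F [ 0.9 -0.2  0.2] M [ 0.04 -0.01  0.04] g 0.06 -> cm [-51.02 -42.15   4.18] turn 0.794
[-0.94440728  0.43071594  0.14355335  1.76527699 -0.07239678  0.95037312
  0.02284283]
```

Call:
apply_moves(
  steps=[
    [-3,-1.6,0.3,0.05],
    [-6,-3.2,0.6,0.1],
    [-9,-4.9,0.9,0.15],
    [-12,-6.6,1.2,0.2],
    [-15,-8.2,1.5,0.25],
    [-18,-9.9,1.8,0.3],
    [-21,-11.5,2.2,0.35],
    [-24,-13.2,2.5,0.39],
    [-27,-14.9,2.8,0.43],
    [-30,-16.5,3.2,0.47],
  ],
)

```text
clock: 2.87
position: [0.5181, 0.0527, 0.1995]
tool_rot: [3.141, -0.0, 1.898]
force: [-0.2, -0.2, 1.2]
grip_width: 0.06
```

```bash
python3 -c "
from h import *
plan((.489,-.279,.18),1.571)"
```

```text
clk 2.87 at [0.5181 0.0527 0.1995] [ 3.141 -0.     1.898] F [-0.2 -0.2  1.2] M [ 0.05 -0.05  0.  ] g 0.06 -> cm [-30.48 -13.41   1.94] turn 0.327
```

Call:
apply_moves(
  steps=[
    [-3.6,-1.6,0.2,0.04],
    [-7.2,-3.2,0.4,0.08],
    [-10.8,-4.8,0.6,0.12],
    [-14.4,-6.4,0.9,0.16],
    [-18,-7.9,1.1,0.2],
    [-21.6,-9.5,1.3,0.24],
    [-25,-11,1.5,0.27],
    [-28,-12.3,1.7,0.3],
    [-29.8,-13.1,1.9,0.327],
    [-30.5,-13.4,1.9,0.327],
  ],
)

```text
clock: 3.7
position: [0.4884, -0.281, 0.1801]
tool_rot: [-3.141, 0.001, 1.567]
force: [-0.5, -0.2, -0.1]
grip_width: 0.0598
```

```bash
python3 -c "
from h import *
plan((.489,-.279,.06),1.571)
f=cams.grab_frame('scene')
t=cams.grab_frame('top')
a=cv2.resize(f['color'][185:275,90:210,::-1],None,fx=4,fy=4,interpolation=cv2.INTER_CUBIC)
b=cv2.resize(t['color'][170:260,320:400,::-1],None,fx=4,fy=4,interpolation=cv2.INTER_CUBIC)
cv2.imwrite('pics/c2.png',np.hstack([a,b]))
s=telemetry.observe(); print(proj(f,s['position']),proj(t,s['position']))"
```

```text
clk 3.7 at [ 0.4884 -0.281   0.1801] [-3.141e+00  1.000e-03  1.567e+00] F [-0.5 -0.2 -0.1] M [0.03 0.01 0.03] g 0.0598 -> cm [ 0.22  0.07 12.01] turn -0.004
[144.94646698 193.31869235] [378.79286559 214.24937689]
```

View pics/c2.png

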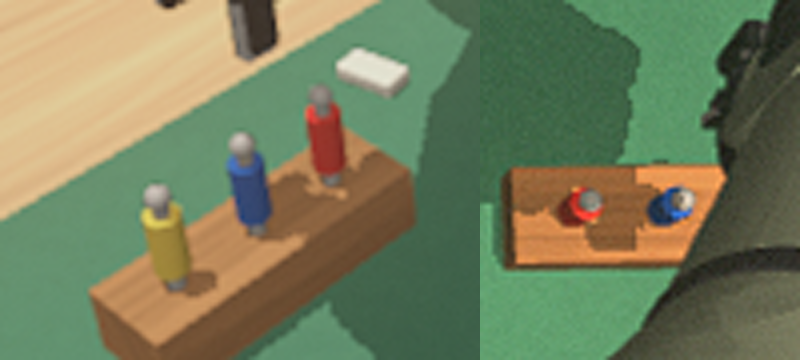

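The crop shows the fingers straddling the blue head line: the near fingertip at (253,55), the far one at about (170,5), and the blue head at (248,185). The red and yellow heads are clear of the fingers.

Call:
apply_moves(
  steps=[
    [0,0,1,0],
    [0.1,0,2.5,0],
    [0.1,0,4.2,0],
    [0.2,0,6,0],
    [0.2,0,7.8,0],
    [0.2,0,9.3,0],
    [0.2,0,10.5,0],
    [0.2,0,11.4,0],
    [0.2,0,11.9,0],
    [0.2,0,12,0],
  ],
)

```text
clock: 4.63
position: [0.4894, -0.275, 0.0596]
tool_rot: [-3.141, -0.0, 1.573]
force: [-0.5, 0.0, 0.0]
grip_width: 0.0595
```

Call:
apply_moves(
  steps=[
    [0,0,0,0],
    [0,0,0,0],
    [0,0,0,0],
    [0,0,0,0],
    [0,0,0,0],
    [0,0,0,0],
    [0,0,0,0],
    [0,0,0,0],
    [0,0,0,0],
    [0,0,0,0],
  ],
  claw=1,
  force=40,
)

```text
clock: 5.47
position: [0.4901, -0.2758, 0.0609]
tool_rot: [3.14, 0.001, 1.573]
force: [1.2, 1.2, 6.5]
grip_width: 0.0191
```

```bash
python3 -c "
from h import *
plan((.489,-.279,.19),1.571)"
```

```text
clk 5.47 at [ 0.4901 -0.2758  0.0609] [3.140e+00 1.000e-03 1.573e+00] F [1.2 1.2 6.5] M [ 0.05 -0.26  0.06] g 0.0191 -> cm [ -0.32  -0.09 -12.91] turn 0.002
```

Call:
apply_moves(
  steps=[
    [0,0,-0.5,0],
    [0,0,-1.4,0],
    [0,0,-2.8,0],
    [0,0,-4.4,0],
    [0,0,-6,0],
    [0,0,-7.6,0],
    [0,0,-9.2,0],
    [0,0,-10.6,0],
    [0,0,-11.6,0],
    [0,0,-12,0],
  ],
)

```text
clock: 6.3
position: [0.4897, -0.2758, 0.1821]
tool_rot: [3.14, 0.001, 1.573]
force: [0.3, 0.2, -2.2]
grip_width: 0.0189
```

```bash
python3 -c "
from h import *
plan((.548,.1,.18),1.9)
f=cams.grab_frame('scene')
s=telemetry.observe();p=s['position']; print(proj(f,p))
for n,(col,b) in {'blue':('blue',(120,130,80,110)),'red':('red',(160,200,22,35)),'yel':('yellow',(120,225,24,35))}.items(): print(n,blob(f,col,b))
cv2.imwrite('pics/c3.png',cv2.resize(f['color'][120:270,80:230,::-1],None,fx=4,fy=4,interpolation=cv2.INTER_CUBIC))"
```

```text
clk 6.3 at [ 0.4897 -0.2758  0.1821] [3.140e+00 1.000e-03 1.573e+00] F [ 0.3  0.2 -2.2] M [-0.04 -0.05  0.01] g 0.0189 -> cm [37.57  5.9   0.2 ] turn -0.327
[146.14837852 192.20270941]
blue (array([139.4, 180.7]), np.int32(10), [138, 179, 4, 4])
red (array([171.1557377, 219.7295082]), np.int32(122), [167, 211, 9, 18])
yel (array([131.34285714, 245.50714286]), np.int32(140), [126, 236, 11, 19])
```

View pics/c3.png

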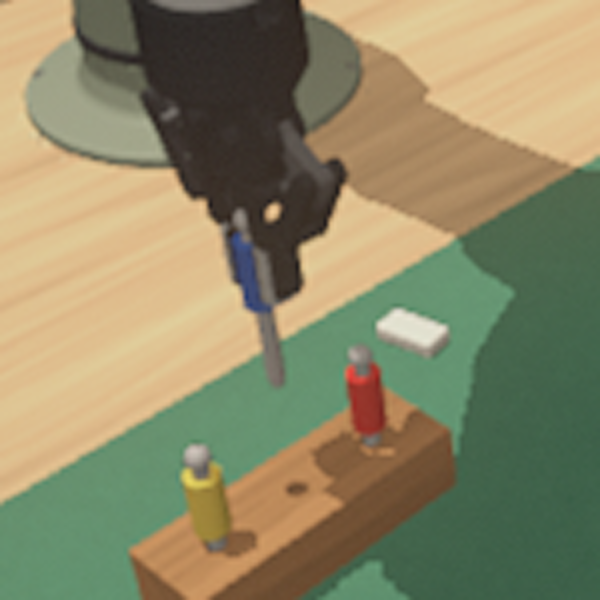

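Blue is lifted clear with its foot at crop (278,385) and its ball near (240,215). Red and yellow have not moved. I check for tilt and for the offset in the hand.

```bash
python3 -c "
from h import *
f=cams.grab_frame('scene')
p=telemetry.observe()['position']
for z in(.12,.163,.195,.226): print(z,(proj(f,(p[0],p[1],z))-[80,120])*4, (proj(f,(p[0],p[1]-.004,z))-[80,120])*4,(proj(f,(p[0]+.004,p[1],z))-[80,120])*4)"
```

```text
0.12 [280.86910634 380.67838087] [274.84683977 384.30148025] [285.60213563 383.88500104]
0.163 [269.74256195 317.46022668] [263.50328462 321.00798326] [274.59349614 320.61252666]
0.195 [261.01157026 267.85298477] [254.60061971 271.33389199] [265.95392436 270.95633759]
0.226 [252.15773278 217.54776481] [245.57144954 220.95394078] [257.19180512 220.5958034 ]
```

Call:
apply_moves(
  steps=[
    [1.5,0.2,0,0],
    [4.5,0.7,0,0],
    [8,1.2,0,0],
    [11.5,1.8,0,0],
    [15,2.3,0,0],
    [18.5,2.9,0,0],
    [22,3.4,0,0],
    [25,3.9,0,0],
    [27.5,4.2,0,0],
    [29,4.5,0,0],
  ],
)

```text
clock: 7.23
position: [0.5335, 0.0177, 0.1793]
tool_rot: [-3.14, -0.0, 1.576]
force: [-0.2, 0.5, -1.3]
grip_width: 0.0188
```

```bash
python3 -c "
from h import *
plan((.548,.103,.15),1.571);print(telemetry.observe()['qpos'])"
```

```text
clk 7.23 at [0.5335 0.0177 0.1793] [-3.14  -0.     1.576] F [-0.2  0.5 -1.3] M [ 0.06  0.03 -0.04] g 0.0188 -> cm [8.52 1.5  2.93] turn 0.005
[-0.44998174  0.47781088  0.4161693   1.90766004 -0.2602422   0.81034199
  0.11067923]
```

Call:
apply_moves(
  steps=[
    [1.5,0.2,0,0],
    [3.5,0.6,0,0],
    [5.5,1,0,0],
    [7.2,1.3,0.3,0],
    [8.2,1.5,0.8,0],
    [8.5,1.5,1.3,0],
    [8.5,1.5,1.8,0],
    [8.5,1.5,2.2,0],
    [8.5,1.5,2.4,0],
    [8.5,1.5,2.4,0],
  ],
)

```text
clock: 8.07
position: [0.5485, 0.0984, 0.1558]
tool_rot: [-3.141, 0.001, 1.571]
force: [0.4, -0.4, -0.7]
grip_width: 0.0188
```

```bash
python3 -c "
from h import *
plan((.548,.103,.135),1.571)
f=cams.grab_frame('scene');t=cams.grab_frame('top')
plan((.548,.103,.135),1.571)
print(cams.find_in('scene','head_blue')[:1])
a=cv2.resize(f['color'][100:200,225:325,::-1],None,fx=6,fy=6,interpolation=cv2.INTER_CUBIC)
cv2.imwrite('pics/c4.png',a)
for q in ((.548,.1,.075),(.548,.1,.09),(.5474,.1007,.0734),(.548,.1,.2)): print(q,(proj(f,q)-[225,100])*6)"
```

```text
clk 8.07 at [0.5485 0.0984 0.1558] [-3.141e+00  1.000e-03  1.571e+00] F [ 0.4 -0.4 -0.7] M [ 0.04 -0.03 -0.02] g 0.0188 -> cm [ 0.46 -0.04  2.08] turn 0.0
clk 8.17 at [0.5488 0.0988 0.1564] [3.142 0.    1.572] F [ 0.6  0.4 -0.9] M [ 0.02 -0.02 -0.01] g 0.0191 -> cm [ 0.42 -0.08  2.14] turn 0.001
[{'box': [272.1, 125.8, 6.6, 41.5], 'score': 0.44}]
(0.548, 0.1, 0.075) [315.38653167 420.15982256]
(0.548, 0.1, 0.09) [317.17265187 392.33485325]
(0.5474, 0.1007, 0.0734) [315.09161319 421.9633467 ]
(0.548, 0.1, 0.2) [331.22728696 173.38553978]
```

View pics/c4.png

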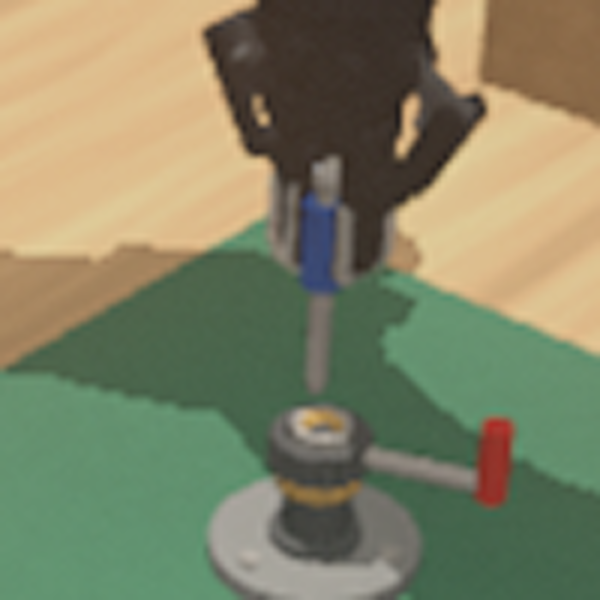

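The picture shows the foot at (317,388) above the mouth at (320,424), about 2.5 mm too far left. That agrees with the 4 mm in y that I worked out, so I correct and lower.

Call:
apply_moves(
  steps=[
    [0.2,0,0,0],
    [0.4,0,0,0],
    [0.4,0,0.3,0],
    [0.4,0,0.7,0],
    [0.4,0,1.1,0],
    [0.4,0,1.5,0],
    [0.4,0,1.8,0],
    [0.4,0,2,0],
    [0.4,0,2.1,0],
    [0.4,0,2.1,0],
  ],
)

```text
clock: 9.05
position: [0.5487, 0.1035, 0.1351]
tool_rot: [-3.141, 0.0, 1.573]
force: [0.1, 0.1, -0.8]
grip_width: 0.019
```

Call:
apply_moves(
  steps=[
    [0,0,0.1,0],
    [0,0,0.2,0],
    [0,0,0.3,0],
    [0,0,0.4,0],
    [0,0,0.5,0],
    [0,0,0.6,0],
    [0,0,0.7,0],
    [0,0,0.8,0],
    [0,0,0.8,0],
    [0,0,0.8,0],
  ],
)

```text
clock: 9.88
position: [0.5487, 0.1035, 0.1272]
tool_rot: [-3.141, 0.0, 1.573]
force: [0.3, 0.2, -1.3]
grip_width: 0.0187
```

```bash
python3 -c "
from h import *
plan((.548,.103,.11),1.571)"
```

```text
clk 9.88 at [0.5487 0.1035 0.1272] [-3.141  0.     1.573] F [ 0.3  0.2 -1.3] M [-0.   -0.06  0.03] g 0.0187 -> cm [-0.05 -0.07  1.72] turn 0.002
```

Call:
apply_moves(
  steps=[
    [0,0,0.15,0],
    [0,0,0.3,0],
    [0,0,0.45,0],
    [0,0,0.6,0],
    [0,0,0.75,0],
    [0,0,0.9,0],
    [0,0,1.05,0],
    [0,0,1.2,0],
    [0,0,1.3,0],
    [0,0,1.3,0],
  ],
)

```text
clock: 10.72
position: [0.5487, 0.1035, 0.1141]
tool_rot: [-3.141, 0.0, 1.573]
force: [0.2, 0.6, -1.3]
grip_width: 0.0188
```

```bash
python3 -c "
from h import *
plan((.548,.103,.1),1.571)"
```

```text
clk 10.72 at [0.5487 0.1035 0.1141] [-3.141  0.     1.573] F [ 0.2  0.6 -1.3] M [ 0.03 -0.03  0.02] g 0.0188 -> cm [-0.05 -0.07  1.41] turn 0.002
```

Call:
apply_moves(
  steps=[
    [0,0,0.1,0],
    [0,0,0.2,0],
    [0,0,0.3,0],
    [0,0,0.4,0],
    [0,0,0.5,0],
    [0,0,0.6,0],
    [0,0,0.7,0],
    [0,0,0.8,0],
    [0,0,0.9,0],
    [0,0,1.0,0],
  ],
  force=60,
)

```text
clock: 11.55
position: [0.5487, 0.1035, 0.1042]
tool_rot: [3.142, -0.0, 1.573]
force: [-0.7, 0.1, -0.3]
grip_width: 0.0185
```

Call:
apply_moves(
  steps=[
    [0,0,0.05,0],
    [0,0,0.1,0],
    [0,0,0.15,0],
    [0,0,0.2,0],
    [0,0,0.25,0],
    [0,0,0.3,0],
    [0,0,0.3,0],
    [0,0,0.3,0],
    [0,0,0.3,0],
    [0,0,0.3,0],
  ],
)

```text
clock: 12.38
position: [0.5488, 0.1035, 0.1014]
tool_rot: [3.141, -0.0, 1.573]
force: [0.2, -0.7, 2.4]
grip_width: 0.0183
```

```bash
python3 -c "
from h import *
plan((.548,.103,.1),1.571)"
```

```text
clk 12.38 at [0.5488 0.1035 0.1014] [ 3.141 -0.     1.573] F [ 0.2 -0.7  2.4] M [-0.24 -0.19 -0.03] g 0.0183 -> cm [-0.05 -0.08  0.14] turn 0.002
```

Call:
apply_moves(
  steps=[
    [0,0,0.03,0],
    [0,0,0.06,0],
    [0,0,0.09,0],
    [0,0,0.12,0],
    [0,0,0.15,0],
    [0,0,0.18,0],
    [0,0,0.2,0],
    [0,0,0.2,0],
    [0,0,0.2,0],
    [0,0,0.2,0],
  ],
)

```text
clock: 13.22
position: [0.5487, 0.1035, 0.0991]
tool_rot: [-3.141, 0.0, 1.573]
force: [2.1, 1.2, -2.7]
grip_width: 0.0184
```

Call:
apply_moves(
  steps=[
    [0,0,0.02,0],
    [0,0,0.04,0],
    [0,0,0.06,0],
    [0,0,0.08,0],
    [0,0,0.1,0],
    [0,0,0.12,0],
    [0,0,0.14,0],
    [0,0,0.16,0],
    [0,0,0.18,0],
    [0,0,0.2,0],
  ],
)

```text
clock: 14.05
position: [0.5491, 0.1035, 0.0982]
tool_rot: [3.141, -0.001, 1.573]
force: [-3.4, -0.3, 22.1]
grip_width: 0.0186
```

Call:
apply_moves(
  steps=[
    [0,0,-0.02,0],
    [0,0,-0.04,0],
    [0,0,-0.06,0],
    [0,0,-0.06,0],
    [0,0,-0.06,0],
    [0,0,-0.06,0],
    [0,0,-0.06,0],
    [0,0,-0.06,0],
    [0,0,-0.06,0],
    [0,0,-0.06,0],
  ],
)

```text
clock: 14.88
position: [0.5489, 0.1035, 0.0984]
tool_rot: [3.141, -0.0, 1.573]
force: [-0.3, -0.7, 9.8]
grip_width: 0.0184
```

```bash
python3 -c "
from h import *
plan((.548,.103,.098),1.571)
f=cams.grab_frame('scene')
cv2.imwrite('pics/c5.png',cv2.resize(f['color'][110:200,235:325,::-1],None,fx=6,fy=6,interpolation=cv2.INTER_CUBIC))
for d in(.036,.04,.044):
    z=.075-d; print(d,[((proj(f,(.548,.1,z+h))-[235,110])*6).round(0) for h in(.055,.095)])
plan((.548,.103,.098),1.571)"
```

```text
clk 14.88 at [0.5489 0.1035 0.0984] [ 3.141 -0.     1.573] F [-0.3 -0.7  9.8] M [-0.22  0.24  0.02] g 0.0184 -> cm [-0.05 -0.09  0.04] turn 0.002
0.036 [array([258., 325.]), array([263., 248.])]
0.04 [array([257., 332.]), array([262., 256.])]
0.044 [array([257., 340.]), array([262., 264.])]
clk 14.93 at [0.549  0.1035 0.0984] [ 3.141 -0.     1.573] F [-0.3 -0.9 10.2] M [-0.22  0.31 -0.02] g 0.0185 -> cm [-0.05 -0.1   0.04] turn 0.002
```

View pics/c5.png

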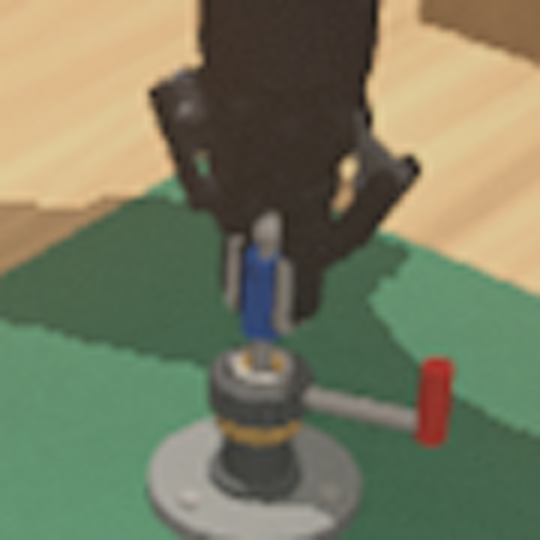

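Call:
apply_moves(
  steps=[
    [0,0,0.01,0],
    [0,0,0.02,0],
    [0,0,0.02,0],
    [0,0,0.02,0],
    [0,0,0.02,0],
    [0,0,0.02,0],
    [0,0,0.02,0],
    [0,0,0.02,0],
    [0,0,0.02,0],
    [0,0,0.02,0],
  ],
)

```text
clock: 15.77
position: [0.549, 0.1035, 0.0983]
tool_rot: [3.141, -0.0, 1.573]
force: [-2.2, -0.1, 14.0]
grip_width: 0.0186
```

```bash
python3 -c "
from h import *
f=cams.grab_frame('scene')
b=blob(f,'blue',(265,140,30,40));print(b)
bot=b[2][1]+b[2][3]
ref=241-proj(f,(.489,-.279,.055))[1]
for d in(.03,.033,.036,.038,.04,.044): print(d,bot-proj(f,(.548,.1,.13-d))[1]-ref)
plan((.548,.103,.098),1.571)"
```

```text
(array([277.5       , 159.15384615]), np.int32(52), [276, 152, 5, 14])
0.03 0.7710395737304623
0.033 -0.17288359765336736
0.036 -1.1136913053788362
0.038 -1.7391732391905066
0.04 -2.3632819059615997
0.044 -3.6073974890803413
clk 15.82 at [0.549  0.1035 0.0983] [ 3.141 -0.     1.573] F [-1.2 -0.6 13.6] M [-0.17  0.51 -0.01] g 0.0182 -> cm [-0.05 -0.1   0.03] turn 0.002
```

Call:
apply_moves(
  steps=[
    [0.05,0,0,0],
    [0.08,0,0,0.03],
    [0.04,0.04,0,0.06],
    [0,0.08,0,0.03],
    [-0.05,0.04,0,0],
    [-0.08,0,0,-0.03],
    [-0.04,-0.04,0,-0.06],
    [0,-0.08,0,-0.03],
    [0,-0.04,0,0],
    [0,0,0,0],
  ],
)

```text
clock: 16.65
position: [0.549, 0.1035, 0.0983]
tool_rot: [3.141, -0.0, 1.571]
force: [-2.5, -0.6, 14.1]
grip_width: 0.0183
```

```bash
python3 -c "
from h import *
plan((.548,.103,.098),1.571)"
```

```text
clk 16.65 at [0.549  0.1035 0.0983] [ 3.141 -0.     1.571] F [-2.5 -0.6 14.1] M [-0.21  0.73  0.05] g 0.0183 -> cm [-0.05 -0.1   0.03] turn -0.0
```

Call:
apply_moves(
  steps=[
    [0,0,-0.06,0],
    [0,0,-0.08,0],
    [0,0,-0.1,0],
    [0,0,-0.12,0],
    [0,0,-0.14,0],
    [0,0,-0.16,0],
    [0,0,-0.18,0],
    [0,0,-0.2,0],
    [0,0,-0.22,0],
    [0,0,-0.24,0],
  ],
)

```text
clock: 17.48
position: [0.5487, 0.1035, 0.1001]
tool_rot: [-3.141, 0.0, 1.573]
force: [1.2, 0.5, -6.1]
grip_width: 0.0187
```

Call:
apply_moves(
  steps=[
    [0,0,0.02,0],
    [0,0,0.04,0],
    [0,0,0.06,0],
    [0,0,0.08,0],
    [0,0,0.1,0],
    [0,0,0.11,0],
    [0,0,0.12,0],
    [0,0,0.13,0],
    [0,0,0.14,0],
    [0,0,0.15,0],
  ],
)

```text
clock: 18.32
position: [0.5489, 0.1035, 0.0987]
tool_rot: [3.141, -0.0, 1.573]
force: [1.0, 0.0, 3.1]
grip_width: 0.0184
```

Call:
apply_moves(
  steps=[
    [0,0,0.02,0],
    [0,0,0.04,0],
    [0,0,0.06,0],
    [0,0,0.08,0],
    [0,0,0.09,0],
    [0,0,0.09,0],
    [0,0,0.09,0],
    [0,0,0.09,0],
    [0,0,0.09,0],
    [0,0,0.09,0],
  ],
)

```text
clock: 19.15
position: [0.549, 0.1036, 0.0983]
tool_rot: [3.141, -0.0, 1.573]
force: [-2.4, 0.0, 14.0]
grip_width: 0.0184
```

The drag is about ±5 N in both directions, and the stop repeats firmly at TCP z 0.0983 with 14 N of press, so the head is seated. Next I release it and rise.

Call:
apply_moves(
  steps=[
    [0,0,-0.03,0],
    [0,0,-0.03,0],
    [0,0,-0.03,0],
    [0,0,-0.03,0],
    [0,0,-0.03,0],
    [0,0,-0.03,0],
    [0,0,-0.03,0],
    [0,0,-0.03,0],
    [0,0,-0.03,0],
    [0,0,-0.03,0],
  ],
  claw=0.5,
)

```text
clock: 19.98
position: [0.5487, 0.1035, 0.098]
tool_rot: [-3.142, 0.0, 1.573]
force: [0.1, 0.2, -0.5]
grip_width: 0.0427
```

Call:
apply_moves(
  steps=[
    [0,0,-0.3,0],
    [0,0,-0.8,0],
    [0,0,-1.6,0],
    [0,0,-2.6,0],
    [0,0,-3.8,0],
    [0,0,-5,0],
    [0,0,-6.2,0],
    [0,0,-7.4,0],
    [0,0,-8.2,0],
    [0,0,-8.5,0],
  ],
)

```text
clock: 20.82
position: [0.5493, 0.1037, 0.1849]
tool_rot: [3.14, -0.001, 1.573]
force: [-0.1, -0.6, -0.7]
grip_width: 0.0429
```

```bash
python3 -c "
from h import *
plan((.613,.161,.18),1.91)
f=cams.grab_frame('scene')
b=blob(f,'blue',(265,140,30,40));print(b)
s=blob(f,'red',(295,160,25,30));print(s, atz(f,s[0],.076))
print(telemetry.observe()['qpos'])"
```

```text
clk 20.82 at [0.5493 0.1037 0.1849] [ 3.140e+00 -1.000e-03  1.573e+00] F [-0.1 -0.6 -0.7] M [-0.02 -0.02 -0.01] g 0.0429 -> cm [5.72 6.38 0.51] turn -0.337
(array([278.44303797, 158.6835443 ]), np.int32(79), [276, 151, 7, 15])
(array([306.89230769, 176.46153846]), np.int32(65), [304, 170, 6, 14]) [0.62571295 0.12655385 0.076     ]
[-0.58921757  0.50638169  0.4136544   1.84147782 -0.26395138  0.84576832
 -0.04366506]
```

Call:
apply_moves(
  steps=[
    [0.5,0.5,0,-0.04],
    [1.2,1.3,0,-0.1],
    [2,2.2,0,-0.16],
    [2.8,3.2,0,-0.22],
    [3.6,4,0,-0.27],
    [4.4,4.9,0,-0.31],
    [5,5.6,0,-0.34],
    [5.5,6.1,0,-0.34],
    [5.7,6.4,0,-0.34],
    [5.7,6.4,0,-0.34],
  ],
  claw=1,
)

```text
clock: 21.7
position: [0.6128, 0.1609, 0.1827]
tool_rot: [-3.141, 0.0, 1.912]
force: [0.3, -0.7, 0.1]
grip_width: 0.0
```

Call:
apply_moves(
  steps=[
    [0,0,0.8,0],
    [0,0,2,0],
    [0,0,3.4,0],
    [0,0,5,0],
    [0,0,6.6,0],
    [0,0,8,0],
    [0,0,9.2,0],
    [0,0,10.2,0],
    [0,0,10.8,0],
    [0,0,11,0],
  ],
)

```text
clock: 22.53
position: [0.6122, 0.1604, 0.0719]
tool_rot: [-3.14, 0.0, 1.913]
force: [-0.4, -0.2, 0.0]
grip_width: 0.0003
```

```bash
cat >> h.py <<'E'
C=np.array([.549,.1005])
def polar():
    s=telemetry.observe(); d=np.array(s['position'])[:2]-C; ph=np.arctan2(d[1],d[0]); t=np.array([np.sin(ph),-np.cos(ph)])
    print('clk',round(s['clock'],2),'r',np.hypot(*d).round(4),'phi',ph.round(3),'yaw-phi-pi/2',round(s['tool_rot'][2]-ph-np.pi/2,3),'Fpush',round(-np.dot(s['force'][:2],t),2),'F',np.round(s['force'],1))
def arc(phis,r=.0815,psi0=np.pi/2):
    # rows that put tool centre at (r/cos..., phi of handle) staying .0185 behind handle
    s=telemetry.observe(); R_=Rm(s['tool_rot'])
    for a in phis:
        t=np.array([np.sin(a),-np.cos(a)]); p=C+.0805*np.array([np.cos(a),np.sin(a)])-.0185*t
        d=R_.T@(np.array([p[0],p[1],s['position'][2]])-s['position'])*100
        print([round(d[0],2),round(d[1],2),0,round(-(a+np.pi/2-s['tool_rot'][2]),3)])
E
python3 -c "
from h import *
polar()
f=cams.grab_frame('scene');t=cams.grab_frame('top')
a=cv2.resize(f['color'][110:200,255:345,::-1],None,fx=4,fy=4,interpolation=cv2.INTER_CUBIC)
b=cv2.resize(t['color'][130:220,170:260,::-1],None,fx=4,fy=4,interpolation=cv2.INTER_CUBIC)
cv2.imwrite('pics/c6.png',np.hstack([a,b]))
plan((.613,.161,.075),1.91)
arc(np.linspace(.42,.2,10))"
```

```text
clk 22.53 r 0.087 phi 0.759 yaw-phi-pi/2 -0.417 Fpush 0.13 F [-0.4 -0.2  0. ]
clk 22.63 at [0.6126 0.1605 0.0729] [-3.141  0.     1.913] F [ 0.6  0.  -0.1] M [-0.02 -0.    0.02] g -0.0001 -> cm [ 0.03  0.05 -0.21] turn 0.003
[np.float64(-1.05), np.float64(-0.13), 0, np.float64(-0.078)]
[np.float64(-1.25), np.float64(-0.07), 0, np.float64(-0.054)]
[np.float64(-1.44), np.float64(-0.01), 0, np.float64(-0.029)]
[np.float64(-1.64), np.float64(0.03), 0, np.float64(-0.005)]
[np.float64(-1.83), np.float64(0.08), 0, np.float64(0.02)]
[np.float64(-2.03), np.float64(0.12), 0, np.float64(0.044)]
[np.float64(-2.23), np.float64(0.15), 0, np.float64(0.068)]
[np.float64(-2.43), np.float64(0.18), 0, np.float64(0.093)]
[np.float64(-2.63), np.float64(0.2), 0, np.float64(0.117)]
[np.float64(-2.83), np.float64(0.22), 0, np.float64(0.142)]
```

View pics/c6.png

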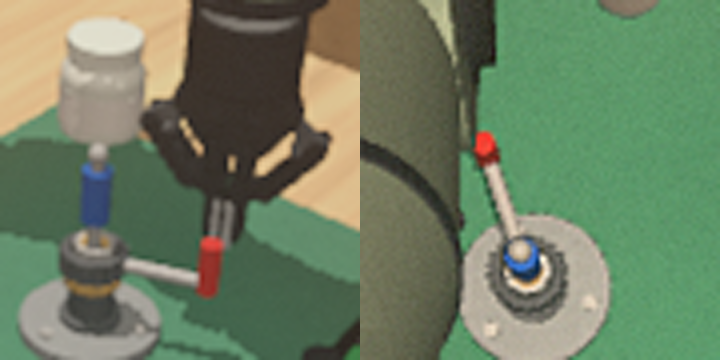

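The picture shows the blue head standing upright in the nose (shank entered, grip just above it). The shut fingers are beside the red handle on its counter-clockwise side, at (225,225) in the scene crop. Next I push the handle clockwise.

Call:
apply_moves(
  steps=[
    [-0.5,-0.1,0,-0.06],
    [-1.0,-0.1,0,-0.08],
    [-1.25,-0.05,0,-0.05],
    [-1.45,0,0,-0.03],
    [-1.65,0.05,0,0],
    [-1.85,0.1,0,0.02],
    [-2.05,0.1,0,0.05],
    [-2.25,0.15,0,0.07],
    [-2.45,0.2,0,0.09],
    [-2.65,0.2,0,0.12],
  ],
)

```text
clock: 23.47
position: [0.6235, 0.1376, 0.0731]
tool_rot: [3.141, -0.001, 1.791]
force: [-0.1, 7.1, 1.7]
grip_width: -0.0
```

```bash
python3 -c "
from h import *
polar()
arc(np.linspace(.19,-.02,10))"
```

```text
clk 23.47 r 0.0832 phi 0.462 yaw-phi-pi/2 -0.242 Fpush 6.42 F [-0.1  7.1  1.7]
[np.float64(-0.39), np.float64(0.02), 0, np.float64(0.03)]
[np.float64(-0.58), np.float64(0.06), 0, np.float64(0.054)]
[np.float64(-0.77), np.float64(0.09), 0, np.float64(0.077)]
[np.float64(-0.96), np.float64(0.12), 0, np.float64(0.1)]
[np.float64(-1.15), np.float64(0.14), 0, np.float64(0.124)]
[np.float64(-1.34), np.float64(0.16), 0, np.float64(0.147)]
[np.float64(-1.53), np.float64(0.17), 0, np.float64(0.17)]
[np.float64(-1.73), np.float64(0.18), 0, np.float64(0.194)]
[np.float64(-1.92), np.float64(0.18), 0, np.float64(0.217)]
[np.float64(-2.11), np.float64(0.18), 0, np.float64(0.24)]
```

Call:
apply_moves(
  steps=[
    [-0.2,0,0,0.01],
    [-0.4,0.05,0,0.03],
    [-0.6,0.05,0,0.05],
    [-0.8,0.1,0,0.08],
    [-1,0.1,0,0.1],
    [-1.2,0.15,0,0.13],
    [-1.4,0.15,0,0.15],
    [-1.55,0.15,0,0.17],
    [-1.7,0.2,0,0.19],
    [-1.85,0.2,0,0.21],
  ],
)

```text
clock: 24.3
position: [0.63, 0.1201, 0.0732]
tool_rot: [3.14, -0.001, 1.581]
force: [2.3, 6.8, 1.3]
grip_width: -0.0001
```

```bash
cat >> h.py <<'E'
def polar():
    s=telemetry.observe(); d=np.array(s['position'])[:2]-C; r=np.hypot(*d); ph=np.arctan2(d[1],d[0])-np.arcsin(.0185/r); t=np.array([np.sin(ph),-np.cos(ph)])
    print('clk',round(s['clock'],2),'r',r.round(4),'phi_h',ph.round(3),'yawerr',round(s['tool_rot'][2]-ph-np.pi/2,3),'Fpush',round(-np.dot(s['force'][:2],t),2),'F',np.round(s['force'],1))
E
python3 -c "
from h import *
polar()
arc(np.linspace(.04,-.18,10))"
```

```text
clk 24.3 r 0.0833 phi_h 0.014 yawerr -0.003 Fpush 6.76 F [2.3 6.8 1.3]
[np.float64(0.21), np.float64(-0.12), 0, np.float64(-0.03)]
[np.float64(0.02), np.float64(-0.08), 0, np.float64(-0.005)]
[np.float64(-0.18), np.float64(-0.03), 0, np.float64(0.019)]
[np.float64(-0.38), np.float64(0.01), 0, np.float64(0.043)]
[np.float64(-0.58), np.float64(0.04), 0, np.float64(0.068)]
[np.float64(-0.78), np.float64(0.07), 0, np.float64(0.092)]
[np.float64(-0.98), np.float64(0.1), 0, np.float64(0.117)]
[np.float64(-1.18), np.float64(0.12), 0, np.float64(0.141)]
[np.float64(-1.38), np.float64(0.13), 0, np.float64(0.166)]
[np.float64(-1.58), np.float64(0.14), 0, np.float64(0.19)]
```

Call:
apply_moves(
  steps=[
    [-0.16,0,0,0.02],
    [-0.32,0,0,0.04],
    [-0.48,0.03,0,0.06],
    [-0.64,0.05,0,0.08],
    [-0.8,0.07,0,0.1],
    [-0.96,0.1,0,0.12],
    [-1.12,0.11,0,0.14],
    [-1.28,0.12,0,0.155],
    [-1.44,0.13,0,0.175],
    [-1.6,0.14,0,0.195],
  ],
)

```text
clock: 25.13
position: [0.6322, 0.1041, 0.0735]
tool_rot: [3.139, -0.002, 1.386]
force: [5.3, 6.1, -0.1]
grip_width: 0.0
```

```bash
python3 -c "
from h import *
polar()
arc(np.linspace(-.2,-.38,10))"
```

```text
clk 25.13 r 0.0833 phi_h -0.181 yawerr -0.004 Fpush 6.95 F [ 5.3  6.1 -0.1]
[np.float64(-0.16), np.float64(-0.04), 0, np.float64(0.015)]
[np.float64(-0.32), np.float64(-0.0), 0, np.float64(0.035)]
[np.float64(-0.48), np.float64(0.03), 0, np.float64(0.055)]
[np.float64(-0.64), np.float64(0.05), 0, np.float64(0.075)]
[np.float64(-0.81), np.float64(0.08), 0, np.float64(0.095)]
[np.float64(-0.97), np.float64(0.1), 0, np.float64(0.115)]
[np.float64(-1.14), np.float64(0.11), 0, np.float64(0.135)]
[np.float64(-1.3), np.float64(0.13), 0, np.float64(0.155)]
[np.float64(-1.47), np.float64(0.14), 0, np.float64(0.175)]
[np.float64(-1.63), np.float64(0.14), 0, np.float64(0.195)]
```

Call:
apply_moves(
  steps=[
    [-0.16,-0.02,0,0.02],
    [-0.32,-0.01,0,0.035],
    [-0.48,0.02,0,0.055],
    [-0.64,0.04,0,0.075],
    [-0.8,0.06,0,0.095],
    [-0.96,0.08,0,0.115],
    [-1.12,0.1,0,0.135],
    [-1.28,0.11,0,0.155],
    [-1.44,0.12,0,0.175],
    [-1.6,0.13,0,0.195],
  ],
)

```text
clock: 25.97
position: [0.6309, 0.088, 0.0736]
tool_rot: [3.139, -0.002, 1.191]
force: [6.7, 5.4, 0.7]
grip_width: -0.0001
```

```bash
python3 -c "
from h import *
polar()
arc(np.linspace(-.4,-.58,10))"
```

```text
clk 25.97 r 0.0828 phi_h -0.376 yawerr -0.004 Fpush 7.5 F [6.7 5.4 0.7]
[np.float64(-0.19), np.float64(0.02), 0, np.float64(0.02)]
[np.float64(-0.35), np.float64(0.05), 0, np.float64(0.04)]
[np.float64(-0.52), np.float64(0.08), 0, np.float64(0.06)]
[np.float64(-0.68), np.float64(0.11), 0, np.float64(0.08)]
[np.float64(-0.84), np.float64(0.13), 0, np.float64(0.1)]
[np.float64(-1.01), np.float64(0.15), 0, np.float64(0.12)]
[np.float64(-1.17), np.float64(0.16), 0, np.float64(0.14)]
[np.float64(-1.34), np.float64(0.17), 0, np.float64(0.16)]
[np.float64(-1.5), np.float64(0.18), 0, np.float64(0.18)]
[np.float64(-1.67), np.float64(0.19), 0, np.float64(0.2)]
```

Call:
apply_moves(
  steps=[
    [-0.1,0,0,0.01],
    [-0.2,0.02,0,0.02],
    [-0.3,0.03,0,0.035],
    [-0.4,0.05,0,0.045],
    [-0.5,0.07,0,0.06],
    [-0.6,0.08,0,0.07],
    [-0.7,0.1,0,0.085],
    [-0.8,0.11,0,0.095],
    [-0.9,0.12,0,0.11],
    [-1.0,0.13,0,0.12],
  ],
)

```text
clock: 26.8
position: [0.6288, 0.0782, 0.0737]
tool_rot: [3.139, -0.003, 1.071]
force: [9.5, 4.6, 0.5]
grip_width: -0.0001
```

```bash
python3 -c "
from h import *
polar()
arc(np.linspace(-.5,-.62,10))"
```

```text
clk 26.8 r 0.0828 phi_h -0.498 yawerr -0.002 Fpush 8.53 F [9.5 4.6 0.5]
[np.float64(-0.02), np.float64(-0.02), 0, np.float64(0.0)]
[np.float64(-0.13), np.float64(0.01), 0, np.float64(0.014)]
[np.float64(-0.23), np.float64(0.03), 0, np.float64(0.027)]
[np.float64(-0.34), np.float64(0.05), 0, np.float64(0.04)]
[np.float64(-0.45), np.float64(0.07), 0, np.float64(0.054)]
[np.float64(-0.56), np.float64(0.09), 0, np.float64(0.067)]
[np.float64(-0.67), np.float64(0.1), 0, np.float64(0.08)]
[np.float64(-0.78), np.float64(0.12), 0, np.float64(0.094)]
[np.float64(-0.89), np.float64(0.13), 0, np.float64(0.107)]
[np.float64(-0.99), np.float64(0.14), 0, np.float64(0.12)]
```

Call:
apply_moves(
  steps=[
    [-0.1,0,0,0.01],
    [-0.2,0.02,0,0.02],
    [-0.3,0.03,0,0.035],
    [-0.4,0.05,0,0.045],
    [-0.5,0.07,0,0.06],
    [-0.6,0.08,0,0.07],
    [-0.7,0.1,0,0.085],
    [-0.8,0.11,0,0.095],
    [-0.9,0.12,0,0.11],
    [-1.0,0.13,0,0.12],
  ],
)

```text
clock: 27.63
position: [0.6255, 0.0686, 0.0738]
tool_rot: [3.138, -0.003, 0.951]
force: [10.2, 4.8, 0.2]
grip_width: -0.0
```

```bash
python3 -c "
from h import *
polar()
s=telemetry.observe();d=np.array(s['position'][:2])-C;ph=np.arctan2(d[1],d[0])-np.arcsin(.0185/np.hypot(*d));rr=np.array([np.cos(ph),np.sin(ph)]);F=np.array(s['force'][:2])
print('radial',F@rr,'eq',F@[-np.sin(ph),np.cos(ph)]-F@rr*.0075/.0805)"
```

```text
clk 27.63 r 0.0828 phi_h -0.62 yawerr 0.0 Fpush 9.85 F [10.2  4.8  0.2]
radial 5.549062271715316 eq 9.328357567863721
```

The push has risen about 2.8 N above the free-turn level of about 6.5 N, which is snug. I back off the handle the way I came, rise and check.

Call:
apply_moves(
  steps=[
    [0.2,0,0,0],
    [0.5,0,0,0],
    [0.9,0,0,0],
    [1.4,0,0,0],
    [1.9,0.1,0,0],
    [2.3,0.2,-0.2,0],
    [2.5,0.3,-0.8,0],
    [2.5,0.3,-1.8,0],
    [2.5,0.3,-3,0],
    [2.5,0.3,-4.2,0],
  ],
)

```text
clock: 28.47
position: [0.6402, 0.0859, 0.1166]
tool_rot: [3.141, -0.0, 0.952]
force: [0.2, 0.2, -0.8]
grip_width: 0.0
```

Call:
apply_moves(
  steps=[
    [0,0,-1.5,0],
    [0,0,-3,0],
    [0,0,-4.5,0],
    [0,0,-6,0],
    [1,1,-7.5,0],
    [2,2,-9,0],
    [3,3,-10,0],
    [4,4,-11,0],
    [5,5,-11.5,0],
    [5.5,5.5,-12,0],
  ],
)

```text
clock: 29.3
position: [0.718, 0.0992, 0.237]
tool_rot: [3.14, -0.001, 0.953]
force: [-0.4, -0.3, -0.4]
grip_width: -0.0002
```

```bash
python3 -c "
from h import *
plan((.6,.2,.2))
f=cams.grab_frame('scene');t=cams.grab_frame('top')
print(blob(f,'blue',(265,140,30,40)))
for n,c,b in(('red','red',(160,200,22,35)),('yel','yellow',(120,225,24,35))): print(n,blob(f,c,b))
a=cv2.resize(f['color'][100:300,85:340,::-1],None,fx=2,fy=2,interpolation=cv2.INTER_CUBIC)
b=cv2.resize(t['color'][145:245,170:260,::-1],None,fx=3,fy=4,interpolation=cv2.INTER_CUBIC)
cv2.imwrite('pics/c7.png',np.hstack([a,b]))"
```

```text
clk 29.3 at [0.718  0.0992 0.237 ] [ 3.14e+00 -1.00e-03  9.53e-01] F [-0.4 -0.3 -0.4] M [-0.02  0.02  0.03] g -0.0002 -> cm [  1.37 -15.47   3.68] turn 0
(array([278.95774648, 159.47887324]), np.int32(71), [276, 151, 8, 16])
red (array([171.19834711, 219.88429752]), np.int32(121), [167, 211, 9, 18])
yel (array([131.34285714, 245.50714286]), np.int32(140), [126, 236, 11, 19])
```

View pics/c7.png

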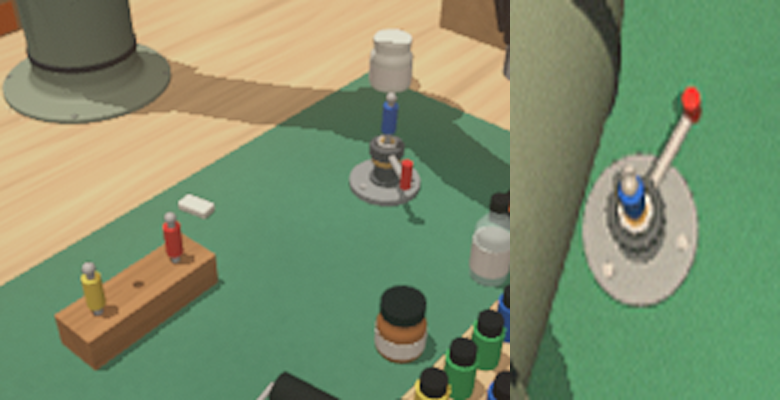

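The blue head stands upright in the nose at (390,115), and the handle is at (406,175), swung clockwise and left there. Red, yellow and the bystanders have not moved, and the gripper is clear, so I hand in.

```bash
python3 -c "
from h import *
print(workorder.job_done())"
```

```text
the job is handed in; nothing more can be done
None
```

The blue head is seated in the collet and the nut is closed on it. I handed the job in at about 29 s on the robot clock, with the gripper empty and clear.

- **Seating:** I felt a drag of about ±5 N, then a firm stop at TCP z 0.0983. The stop stayed put through a small wiggle, and after a 2 mm lift the head came back to the same height with 14 N of press. One reading on first contact reached 22 N, drag included, which is under the 25 N limit but above the 10–15 N advised.
- **Gripping:** I pushed the handle clockwise by about 0.96 rad with shut fingers. The push was level at about 6.5 N (slightly above the 5 N given) until about 0.6 rad. It then rose to about 9.3 N, so roughly 2.8 N more, which should be snug. I then backed off and rose clear. I could not measure the jaw force itself.
- **Last checks:** The final pictures show the head upright in the nose, the red and yellow heads in the rack and the bystanders in view undisturbed. The force on the tool was about zero.
- **Disagreement:** The arm's position puts the foot about 37.5 mm deep, while the picture suggests 33–35 mm with an error of 2–3 mm. I trusted the firm, repeatable stop.

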